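# Find the concealed catch of the key chest

## Robot

A 6-joint arm with a two-finger parallel gripper is mounted at the origin on the work surface. World frame = base frame: x ahead of the robot, y to its left, z up, the work surface at z = 0. Lengths are in m, angles in rad, forces in N, time in s.
With the tool pointing down it reaches from about 0.3 to 0.775 m from the base axis. Payload 14.6 kg.
Tool frame: the origin (TCP) lies between the finger pads; the fingertips stand 14 mm ahead of it and the grasp point (between the pads) lies 5 mm behind it; z points along the fingers, y is the line along which they close (so a half turn about z gives the same grasp; the last joint's range is limited). The gripper opens to 94 mm and grips with 3 to 60 N. Pads are 16 mm wide; open, the fingers measure 119 mm over their backs; the gripper's body (75 mm by 177 mm) begins 78 mm behind the grasp point.
Start: joints at [-1.335, 0.3, 1.521, -0, 1.321, -0.067], TCP at [0.164, -0.525, 0.219] pointing down, gripper open.
Joint ranges: [-3.03, 3.03], [-0.79, 2.21], [0.23, 2.52], [-1.04, 4.18], [0, 3.07], [-2.55, 2.55]. Speed limits (rad/s): [2.22, 2.22, 2.57, 3.14, 3.14, 3.14].

## Interface

Orientations are given as [roll, pitch, yaw] about the fixed x, y, z axes, in that order (R = Rz(yaw) Ry(pitch) Rx(roll)).
In Python, from station import ctrl gives the robot as it stands. The module is installed in compiled form; this text tells all that it offers.
- The arm moves only by the tool move_arm, never from a script. Its argument "targets" is a list of rows, each a list of 7 numbers: the opening, from -1 (shut) to 1 (fully open), then the shift along the tool's x, y, z in units of 50 mm (1.0 is 50 mm), then the turn, a rotation vector about the tool's x, y, z in rad. A call has 1 to 12 rows; each row is the pose to reach, as a shift and turn from the pose commanded when the call began, along the tool's axes at that moment; what a row does not reach only later rows make up. A row lasts 1/10 s, in which the tool goes at most 50 mm and 8.59 degrees, less where a joint would pass 70% of its speed; a pose out of reach is approached as far as the arm can. A call with a gripper value outside its range is refused whole. The fingers move at their own pace and stop on an object; "grip_force" is the grip in N (left out, the last holds). Time passes only in rows, so rows that repeat a pose let the fingers close. It gives the time, the measured TCP pose, the force, the opening and the grip force at its end, in the units of the state.
- ctrl.get_obs(): the state, without advancing time (a new reading comes with each control period).
- ctrl.camera(name): name is "side" or "top"; returns (picture, depth): 384x512x3 uint8, red, green, blue; 384x512 float32, m along the optical axis (not along the pixel's ray), 0 where there is no reading.
- ctrl.camera_params(name): a dict with "intrinsics" (3x3 intrinsics, pixels), "k1" (the pictures are not rectified: a ray, as slopes to the right and down, at radius r is drawn at 1 + k1 r^2 times it, then the intrinsics apply), "rvec" (rotation vector, rad) and "tvec" (3), from world to camera coordinates, as OpenCV has them. Camera axes: x right, y down, z forward; pixel columns grow to the right and rows downward; lengths in m; the calibration is good to about 2 mm. A picture is of the moment at which its call begins. camera_params takes no time and is no camera call.
- ctrl.hand_in(): hands the job in; it is judged then, once.
Trained networks look in the newest picture that a camera, given by its name, has taken for a name from the list of things; names that differ only in an ending like _2 or _b are one class to them, and where a whole thing is asked for, a point or a joint stands for the part that bears it (a point fixed in the world has none). Each returns a list of dicts, best first, with "score" (0 to 1); they miss things now and then, are a little off and sometimes report something else, mostly with a low value. They report only what shows in the picture. A call takes as long as a camera call.
- ctrl.cut_out(camera, target): "region" (384x512 bool, what is visible of it) and "point" ([column, row] in pixels, amid what is visible of it).
- ctrl.tip_of(camera, target): "point" ([column, row] in pixels: a listed point, or the origin of a listed thing).
The state is a dict: "time_s": time; "qpos": joint angles; "joint_vel": joint speeds; "tau": joint torques, N m; "ee_pos": TCP position; "eef_rot": TCP orientation; "force": force on the tool from outside, world axes, zero at the start; "moment": the same for the moment, N m; "grip_width": finger opening in m; "grip_force": force on a finger pad.
Only numpy, scipy, OpenCV 4.12 (cv2) and the standard library are available. Lean on these libraries where they do the work, as an engineer would, in place of code of your own. Each camera call takes 0.05 s, during which the arm holds its last target. There are 200 camera calls.

## Task

One of the six red squares inlaid in the top of the key chest is a hidden catch that looks like the rest: feel across the squares by touch until you find the one that gives, and press it fully in so that the hidden drawer at the front slides all the way out. Work through the catch only, without touching the drawer, leave the key, ashtray, pencil box and card tray where they lie, and finish with the hand clear of everything.

Things in the scene. Friction and masses are not known exactly. Their poses are not given: they have to be found in the camera images.
- chest: Fixed mahogany key chest, 170 (x) x 230 (y) x 90 mm high. Origin at the centre of its underside; z up, x from drawer side to back, y left. Its flat top is inlaid with six red-lacquered squares, 60 x 60 mm, two rows (along x) of three (along y), centres 64 mm apart, parted by flush 4 mm brass strips. Five are solid and level with the frame; any one of the six is the concealed catch (see catch).
- square1 (a point): Centre of one inlaid square of the chest top (near row (nearer the drawer front), left, seen from the drawer side), at the level of the frame's top, 90 mm above the counter; axes as the chest. It does not tell whether this square is the catch.
- square2 (a point): Centre of one inlaid square of the chest top (near row, middle, seen from the drawer side), at the level of the frame's top, 90 mm above the counter; axes as the chest. It does not tell whether this square is the catch.
- square3 (a point): Centre of one inlaid square of the chest top (near row, right, seen from the drawer side), at the level of the frame's top, 90 mm above the counter; axes as the chest. It does not tell whether this square is the catch.
- square4 (a point): Centre of one inlaid square of the chest top (far row, left, seen from the drawer side), at the level of the frame's top, 90 mm above the counter; axes as the chest. It does not tell whether this square is the catch.
- square5 (a point): Centre of one inlaid square of the chest top (far row, middle, seen from the drawer side), at the level of the frame's top, 90 mm above the counter; axes as the chest. It does not tell whether this square is the catch.
- square6 (a point): Centre of one inlaid square of the chest top (far row, right, seen from the drawer side), at the level of the frame's top, 90 mm above the counter; axes as the chest. It does not tell whether this square is the catch.
- catch (a joint): How far the catch square is pressed down: 0 untouched, 0.007 (m) fully in. Red like the other five, its top lies 2 mm below the frame untouched, 9 mm fully in. It gives way under about 2.5 N straight down and has no return spring: friction keeps it where it is left. A linkage slides the drawer out 4 mm for each 1 mm of press.
- drawer: Shallow hidden drawer in the chest's near side. Its front is plain wood, no handle, 190 (y) x 46 (z) x 8 mm; origin at the centre of the front's outer face, axes as the chest. Shut, that point lies 87.5 mm before the chest's origin (along the chest's -x); fully out, 28 mm farther, 115.5 mm. The catch moves it and it stays where it is left. Not to be touched.
- key: Loose brass key on a round bronze fob, lying flat, about 30 x 120 x 8 mm, long along its y; origin on the counter near its middle. To be left alone.
- ashtray: Loose round crystal ashtray, 110 mm across, 35 mm high; origin at the centre of its underside. To be left alone.
- pencil_box: Loose closed red-lacquered pencil box with a brass seam, 57 x 192 (its y) x 40 mm high; origin at the centre of its underside. To be left alone.
- card_tray: Loose silver card tray, 80 x 110 (its y) x 14 mm high, empty; origin at the centre of its underside. To be left alone.

How it is judged:
By the outcome, as a careful person would: the job done as asked, in the order asked, and still so for the second after the job is handed in, with the robot touching nothing.
It also fails if it takes over 48 s, if anything falls off the work surface, if the arm or the gripper's body presses on something with over 40 N, if the wrist force passes 120 N, or if a joint passes its speed limit or range.

## Working session

There is one attempt and no reset: what is moved stays moved. The work goes in short steps, Python scripts to look and compute and a tool call to move; the robot and the scene stay as the last step left them, time stands still between calls to the robot, and variables do not carry over. Pictures are saved under pics/ and viewed, at most 10 in all, crops included, and the job is handed in when it is done.

Besides the shell and the picture viewer there is one more tool, called after "Emit:" in YAML: its name, and indented under it one key for each argument. move_arm: Moves the arm, as the interface text tells. Its arguments: {"type":"object","properties":{"targets":{"type":"array"},"grip_force":{"type":"number"}},"required":["targets"]}

```bash
mkdir -p pics
cat > h.py <<'E'
import numpy as np, cv2
from station import ctrl
def world(cam,uv,depth=None,z=None):
    p=ctrl.camera_params(cam);K=np.array(p["intrinsics"]);k=p["k1"]
    R=cv2.Rodrigues(np.array(p["rvec"],float))[0];t=np.array(p["tvec"],float).ravel()
    uv=np.atleast_2d(np.array(uv,float))
    n=cv2.undistortPoints(uv.reshape(-1,1,2),K,np.array([k,0,0,0,0.])).reshape(-1,2)
    r=np.c_[n,np.ones(len(n))]
    if z is None: return (r*np.atleast_1d(depth)[:,None]-t)@R
    c=-R.T@t; d=r@R
    return c+d*((z-c[2])/d[:,2])[:,None]
E
python3 - <<'E'
from h import *
for c in("top","side"):
    im,d=ctrl.camera(c); cv2.imwrite(f"pics/{c}0.png",im[:,:,::-1]); np.save(c+"0.npy",d)
    for i in range(1,7):
        r=ctrl.tip_of(c,f"square{i}")
        for q in r[:1]: print(c,i,round(q["score"],2),np.round(q["point"],1),world(c,q["point"],z=.09).round(4))
r=ctrl.cut_out("top","chest")
print(ctrl.get_obs())
m=r[0]["region"];v,u=np.nonzero(m); d=np.load("top0.npy")[v,u]
w=world("top",np.c_[u,v],d); w=w[abs(w[:,2]-.09)<.008]
print(len(w),cv2.minAreaRect(w[:,:2].astype(np.float32)),np.median(w[:,2]))
E
```

```text
top 1 0.91 [276.1 210.5] [[0.556  0.0333 0.09  ]]
top 2 0.91 [276.1 210.5] [[0.556  0.0333 0.09  ]]
top 3 0.91 [276.1 210.5] [[0.556  0.0333 0.09  ]]
top 4 0.91 [276.1 210.5] [[0.556  0.0333 0.09  ]]
top 5 0.91 [276.1 210.5] [[0.556  0.0333 0.09  ]]
top 6 0.91 [276.1 210.5] [[0.556  0.0333 0.09  ]]
side 1 0.89 [277.1 222.2] [[ 0.5481 -0.029   0.09  ]]
side 2 0.89 [277.1 222.2] [[ 0.5481 -0.029   0.09  ]]
side 3 0.89 [277.1 222.2] [[ 0.5481 -0.029   0.09  ]]
side 4 0.89 [277.1 222.2] [[ 0.5481 -0.029   0.09  ]]
side 5 0.89 [277.1 222.2] [[ 0.5481 -0.029   0.09  ]]
side 6 0.89 [277.1 222.2] [[ 0.5481 -0.029   0.09  ]]
{'time_s': 0.75, 'qpos': array([-1.33463475e+00,  2.99848541e-01,  1.52100515e+00, -1.94526980e-05,
        1.32068213e+00, -6.65837519e-02]), 'joint_vel': array([ 0.0001327 , -0.00080021, -0.00049939, -0.00025681,  0.00116497,
        0.00131209]), 'tau': array([ 4.77014819e-04, -5.31603599e+01, -3.52894628e+01,  7.07863946e-02,
        2.11895892e-02, -2.52925258e-05]), 'ee_pos': array([ 0.16397735, -0.52497928,  0.21947164]), 'eef_rot': array([3.14153720e+00, 2.25872262e-05, 3.02750147e-01]), 'force': array([-0.08433917,  0.16503529, -0.38225208]), 'moment': array([-0.01137808, -0.01258814, -0.01690599]), 'grip_force': 0.0, 'grip_width': 0.09380360705188387}
2096 ((0.5881680846214294, 0.029766671359539032), (0.23145245015621185, 0.17198382318019867), 82.0280990600586) 0.08916952061182411
```

View pics/top0.png

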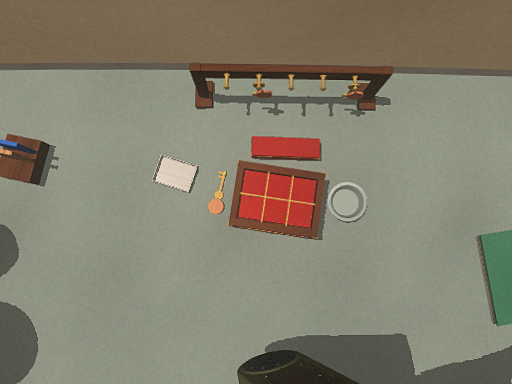

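View pics/side0.png

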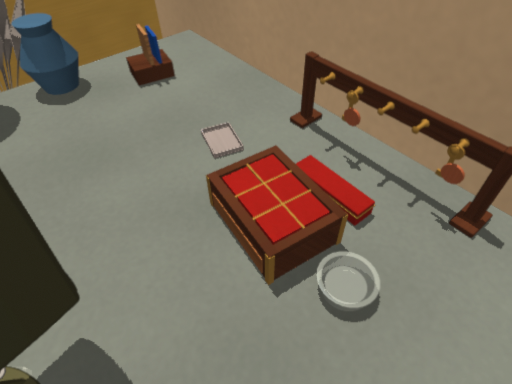

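The chest sits centrally in the top view (about 277,200), with its drawer face toward the robot and a yaw of about -8°. The pencil box is behind it at (286,148), the ashtray to its right at (347,202), and the key and card tray to its left.

Run:
```python
from h import *
d=np.load("top0.npy"); m=ctrl.cut_out("top","chest")[0]["region"]
v,u=np.nonzero(d>0); w=world("top",np.c_[u,v],d[v,u]);
c=np.array([.588,.030]);a=np.radians(-8);R=np.array([[np.cos(a),-np.sin(a)],[np.sin(a),np.cos(a)]])
l=(w[:,:2]-c)@R
o=ctrl.get_obs();p=o["ee_pos"];y=o["eef_rot"][2]
im=cv2.imread("pics/top0.png")[v,u]
red=(im[:,2]>120)&(im[:,1]<40)&(abs(w[:,2]-.088)<.02)&(abs(l[:,0])<.1)&(abs(l[:,1])<.13)
print("red",cv2.minAreaRect(w[red][:,:2].astype(np.float32)))
for i,(sx,sy) in enumerate([(-32,64),(-32,0),(-32,-64),(32,64),(32,0),(32,-64)],1):
    s=np.array([sx,sy])/1000; k=(abs(l-s)<.022).all(1)
    q=c+R@s; D=q-p[:2]
    print(i,q.round(4),"z",w[k,2].mean().round(5),w[k,2].std().round(5),k.sum(),"tool units",np.round([(D@[np.cos(y),np.sin(y)])/.05,(D@[np.sin(y),-np.cos(y)])/.05],2))
```

```text
red ((0.5825848579406738, 0.01878688856959343), (0.09396360069513321, 0.10226579755544662), 19.779748916625977)
1 [0.5652 0.0978] z 0.08722 0.0018 287 tool units [11.37 -9.5 ]
2 [0.5563 0.0345] z 0.08923 0.00167 290 tool units [10.83 -8.34]
3 [ 0.5474 -0.0289] z 0.08902 0.00202 288 tool units [10.28 -7.18]
4 [0.6286 0.0889] z 0.08937 0.00165 282 tool units [12.53 -8.95]
5 [0.6197 0.0255] z 0.08906 0.00183 284 tool units [11.98 -7.79]
6 [ 0.6108 -0.0378] z 0.08908 0.00188 281 tool units [11.43 -6.63]
```

Emit:
move_arm:
  targets:
    - [-1,11.37,-9.5,0,0,0,0.443]
    - [-1,11.37,-9.5,0,0,0,0.443]
    - [-1,11.37,-9.5,0,0,0,0.443]
    - [-1,11.37,-9.5,0,0,0,0.443]
    - [-1,11.37,-9.5,0,0,0,0.443]
    - [-1,11.37,-9.5,0,0,0,0.443]
    - [-1,11.37,-9.5,0,0,0,0.443]
    - [-1,11.37,-9.5,0,0,0,0.443]
    - [-1,11.37,-9.5,0,0,0,0.443]
    - [-1,11.37,-9.5,0,0,0,0.443]
    - [-1,11.37,-9.5,0,0,0,0.443]
    - [-1,11.37,-9.5,0,0,0,0.443]
  grip_force: 10

```text
time_s: 2.0
ee_pos: [0.4867, -0.0229, 0.2197]
eef_rot: [3.142, -0.001, -0.14]
force: [1.7, -0.9, 0.2]
grip_width: 0.0016
grip_force: 0.0
```

Emit:
move_arm:
  targets:
    - [-1,1.2,-2.4,0,0,0,0]
    - [-1,1.2,-2.4,0,0,0,0]
    - [-1,1.2,-2.4,0,0,0,0]
    - [-1,1.2,-2.4,0,0,0,0]
    - [-1,1.2,-2.4,0,0,0,0]
    - [-1,1.2,-2.4,0,0,0,0]

```text
time_s: 2.6
ee_pos: [0.5617, 0.0847, 0.2195]
eef_rot: [3.141, 0.0, -0.141]
force: [-0.0, -1.0, 0.7]
grip_width: 0.0004
grip_force: 0.0
```

Emit:
move_arm:
  targets:
    - [-1,0.03,-0.27,0.7,0,0,0]
    - [-1,0.03,-0.27,1.4,0,0,0]
    - [-1,0.03,-0.27,1.9,0,0,0]
    - [-1,0.03,-0.27,2.15,0,0,0]
    - [-1,0.03,-0.27,2.2,0,0,0]
    - [-1,0.03,-0.27,2.2,0,0,0]
    - [-1,0.03,-0.27,2.2,0,0,0]
    - [-1,0.03,-0.27,2.2,0,0,0]

```text
time_s: 3.4
ee_pos: [0.566, 0.0985, 0.1107]
eef_rot: [-3.141, -0.002, -0.14]
force: [-0.0, 0.3, 0.2]
grip_width: 0.0002
grip_force: 0.0
```

Emit:
move_arm:
  targets:
    - [-1,0,0,0.04,0,0,0]
    - [-1,0,0,0.08,0,0,0]
    - [-1,0,0,0.1,0,0,0]
    - [-1,0,0,0.12,0,0,0]
    - [-1,0,0,0.14,0,0,0]
    - [-1,0,0,0.16,0,0,0]
    - [-1,0,0,0.18,0,0,0]
    - [-1,0,0,0.2,0,0,0]
    - [-1,0,0,0.21,0,0,0]
    - [-1,0,0,0.21,0,0,0]
    - [-1,0,0,0.21,0,0,0]

```text
time_s: 4.5
ee_pos: [0.5655, 0.0986, 0.0989]
eef_rot: [3.142, 0.0, -0.14]
force: [-0.5, -0.0, -0.5]
grip_width: 0.0005
grip_force: 0.0
```

Emit:
move_arm:
  targets:
    - [-1,0,0,0.02,0,0,0]
    - [-1,0,0,0.04,0,0,0]
    - [-1,0,0,0.06,0,0,0]

```text
time_s: 4.8
ee_pos: [0.5655, 0.0986, 0.0959]
eef_rot: [-3.142, -0.0, -0.14]
force: [-1.0, -0.2, 2.2]
grip_width: 0.0006
grip_force: 1.0
```

Emit:
move_arm:
  targets:
    - [-1,0,0,0.02,0,0,0]
    - [-1,0,0,0.04,0,0,0]
    - [-1,0,0,0.04,0,0,0]

```text
time_s: 5.1
ee_pos: [0.5656, 0.0986, 0.0952]
eef_rot: [-3.141, -0.001, -0.14]
force: [-7.8, -0.9, 16.0]
grip_width: 0.0007
grip_force: 7.6
```

Square 1 gave and has now reached its stop, with 16 N of force. I'll press a little more, lift, then look.

Emit:
move_arm:
  targets:
    - [-1,0,0,0.02,0,0,0]
    - [-1,0,0,0.02,0,0,0]
    - [-1,0,0,0.02,0,0,0]

```text
time_s: 5.4
ee_pos: [0.5657, 0.0986, 0.0951]
eef_rot: [-3.141, -0.001, -0.14]
force: [-11.5, -2.0, 24.5]
grip_width: 0.0003
grip_force: 12.4
```

Emit:
move_arm:
  targets:
    - [-1,0,0,-0.1,0,0,0]
    - [-1,0,0,-0.3,0,0,0]
    - [-1,0,0,-0.8,0,0,0]
    - [-1,0,0,-1.6,0,0,0]
    - [-1,0,0,-2.4,0,0,0]
    - [-1,0,0,-2.4,0,0,0]
    - [-1,0,-1,-2.4,0,0,0]
    - [-1,0,-2,-2.4,0,0,0]
    - [-1,0,-3,-2.4,0,0,0]
    - [-1,0,-4,-2.4,0,0,0]
    - [-1,0,-4,-2.4,0,0,0]
    - [-1,0,-4,-2.4,0,0,0]

```text
time_s: 6.6
ee_pos: [0.5931, 0.2972, 0.2119]
eef_rot: [3.141, 0.001, -0.139]
force: [-0.2, -0.3, 0.6]
grip_width: 0.0004
grip_force: 0.0
```

Run:
```python
from h import *
im,d=ctrl.camera("side"); cv2.imwrite("pics/side1.png",im[:,:,::-1])
im,dt=ctrl.camera("top"); cv2.imwrite("pics/top1.png",cv2.resize(im[100:260,130:390,::-1],None,fx=3,fy=3))
v,u=np.nonzero(dt>0); w=world("top",np.c_[u,v],dt[v,u])
c=np.array([.588,.030]);a=np.radians(-8);R=np.array([[np.cos(a),-np.sin(a)],[np.sin(a),np.cos(a)]])
l=(w[:,:2]-c)@R
for s in [(-.032,.064),(-.032,0),(-.032,-.064)]:
    k=(abs(l-np.array(s))<.022).all(1); print(s,np.median(w[k,2]),k.sum())
for x in np.arange(-.13,-.08,.004):
    k=(abs(l[:,0]-x)<.002)&(abs(l[:,1])<.07); print(round(x,3),np.median(w[k,2]).round(4))
for q in ctrl.tip_of("side","drawer")[:1]: print(q, (world("side",q["point"],z=.045)[0][:2]-c)@R)
print(ctrl.get_obs()["force"],ctrl.get_obs()["ee_pos"])
```

```text
(-0.032, 0.064) 0.08037035012991264 288
(-0.032, 0) 0.08936413616886503 286
(-0.032, -0.064) 0.08911783442158398 289
-0.13 -0.0006
-0.126 -0.0012
-0.122 -0.0003
-0.118 -0.001
-0.114 0.0559
-0.11 0.0563
-0.106 0.018
-0.102 0.0176
-0.098 0.0175
-0.094 0.0174
-0.09 0.017
-0.086 0.0203
-0.082 0.0896
{'point': [223.5, 232.3], 'score': 0.65} [-0.10980666 -0.00073138]
[0.20919437 0.51559557 0.42866856] [0.59360745 0.29531957 0.213088  ]
```

View pics/side1.png

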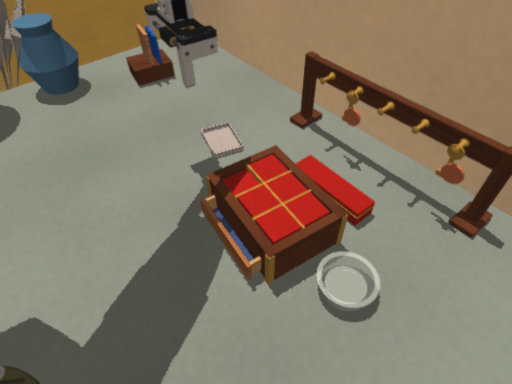

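View pics/top1.png

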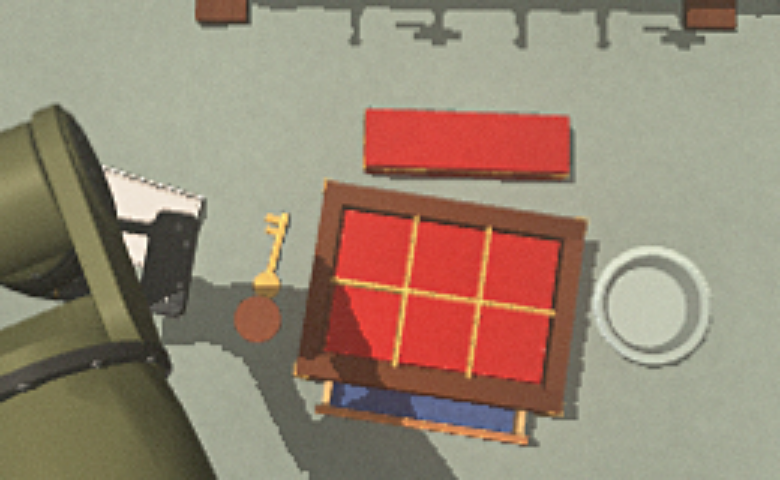

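The drawer is out: its front lies at about (230,232) in the side view, about 115 mm before the chest's origin. Square 1 is about 9 mm down, the loose things haven't moved, and the hand is clear in the air.

```bash
python3 -c "
from station import ctrl
print(ctrl.hand_in())"
```

```text
the job is handed in; nothing more can be done
None
```

Square 1 (near row, left) was the catch; I tried it first because the depth image showed it about 2 mm low. It gave under light force, I pressed it fully in, the drawer is all the way out, nothing else was touched, and the job is handed in.

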